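Slide the fish tin between the jars into its bay

TASK

Push the flat fish tin along the worktop, long side first, through the narrow gap between the two low jars and on into the bay behind them, until its leading side rests against the wooden rail with the tin lying straight. Only push it with the fingers: do not lift or tip it, and leave the garlic, the salt shaker and the spice jar where they stand.

Things in the scene. Friction and masses are not known exactly. Their poses are not given: they have to be found in the camera images.
- tin: flat oblong fish tin lying on the worktop, 63 mm wide (its x), 105 mm long (its y) over its rim, 25 mm high, about 0.15 kg; rounded corners; things touch its long sides 30 mm and its ends 50 mm from the middle. Origin at the centre of its underside, z up; its x starts within 0.3 rad of the lane's direction. Loose, slides on the worktop with ordinary friction.
- caddy: low wooden caddy fixed to the worktop, from above a U open towards the tin, with two fixed low jars at its mouth. Origin on the worktop midway between the jars; +x runs through the gap along the lane to the rail, +y left of that, z up. Two boards 12 mm high (x -36 to 98 mm, |y| 68 to 122 mm) flank the bay; its floor is bare worktop. The tin starts at negative x, off the lane to the +y side.
- rail_face (a point): middle of the near face of the rail that closes the bay, 12.5 mm above the worktop, on the lane's centre line (caddy x = 98 mm); rail 30 mm high, 244 mm long across the lane. The tin's leading long side must come to rest against this face. A wall cabinet hangs 0.48 m above the back of the worktop, from about x = 0.62 m on.
- garlic: bulb of garlic, 54 mm across, 53 mm high, loose, a bystander; origin at the centre of its underside
- salt_shaker: grey salt shaker, 44 mm across, 90 mm high, loose, a bystander; origin at the centre of its underside
- spice_jar: spice jar with dark cap, 38 mm across, 88 mm high, loose, a bystander; origin at the centre of its underside
- gap (a point): middle of the gap between the two jars, at worktop height, the same point as the caddy's origin. The jars are round and lidded, 62 mm across up to 37 mm high, 64 mm across the lid above that, 46 mm high, centres 85 mm to either side (caddy y) of this point: a gap of 108 mm for a tin 105 mm long lying across it.

How it is judged (in metres and radians):
On the way:
1. the tin is in the gap between the jars, long side first (x of tin in the frame of caddy between -0.03 and 0.03 m and y of tin in the frame of caddy between -0.015 and 0.015 m and angle between the x axis of tin and the x axis of caddy, either way round below 0.35 rad), for 0.05 s.
At the end, for the whole second after the job is handed in: the tin lies flat and at rest on the worktop in the bay, its leading long side against the rail (within about 10 mm), its width along the lane within 0.15 rad, its centre within 25 mm of the lane's centre line (x of tin in the frame of caddy between 0.058 and 0.078 m and y of tin in the frame of caddy between -0.025 and 0.025 m and angle between the x axis of tin and the x axis of caddy, either way round below 0.15 rad and height (world z) of tin below 0.005 m and angle between tin's own z axis and vertical below 0.08 rad and linear speed of tin below 0.01 m/s); the robot touches nothing.
It fails at once if the tin is lifted off the worktop (more than 10 mm) (height (world z) of tin above 0.01 m).
It fails at once if the tin is tipped (more than 0.2 rad) (angle between tin's own z axis and vertical above 0.2 rad).
It fails at once if the garlic is moved more than 15 mm (distance of garlic from where it was at the start of the episode above 0.015 m).
It fails at once if the salt shaker is moved more than 15 mm (distance of salt_shaker from where it was at the start of the episode above 0.015 m).
It fails at once if the spice jar is moved more than 15 mm (distance of spice_jar from where it was at the start of the episode above 0.015 m).
It also fails if it takes over 51 s, if anything falls off the work surface, if the arm or the gripper's body presses on something with over 40 N, if the wrist force passes 120 N, or if a joint passes its speed limit or range.

ROBOT

A 7-joint arm with a two-finger parallel gripper is mounted at the origin on a cart in front of the work surface, level with it; the furniture and walls round the work are solid. World frame = base frame: x ahead of the robot, y to its left, z up, the work surface at z = 0. Lengths are in mm, angles in rad, forces in N, time in s.
With the tool pointing down it reaches from about 400 to 875 mm from the base axis. Payload 6.5 kg.
Tool frame: the origin (TCP) lies at the very end of the fingers, on their centre line; the grasp point (between the pads) lies 19 mm behind it; z points along the fingers, y is the line along which they close (so a half turn about z gives the same grasp; the last joint's range is limited). The gripper opens to 88 mm and grips with 3 to 60 N. Pads are 18 mm wide; open, the fingers measure 123 mm over their backs; the gripper's body (75 mm by 187 mm) begins 45 mm behind the grasp point.
Start: joints at [-1.412, 0.536, -0.004, 1.538, 0.003, 1.067, -0.071], TCP at [144.888, 633.638, 238.716] pointing down, gripper open.
Joint ranges: [-2.7, 2.7], [-0.37, 2.16], [-1.27, 1.26], [0.24, 2.4], [-1.31, 4.45], [0.19, 1.91], [-2.76, 2.76]. Speed limits (rad/s): [2.39, 2.39, 3.14, 3.14, 3.14, 3.14, 3.14].

INTERFACE

Orientations are given as a rotation vector (axis times angle).
In Python, from workcell import env gives the robot as it stands.
- The arm moves only by the tool arm_command, never from a script. Its argument "commands" is a list of rows, each a list of 7 numbers: the shift along the tool's x, y, z each as a share of 0.3 m, from -1 to 1, then the turn, a rotation vector about the tool's x, y, z each as a share of pi/4 rad, from -1 to 1, then the opening, from 0 (shut) to 1 (fully open). In form: [[tx, ty, tz, wx, wy, wz, jaw], ...]. A call has 1 to 10 rows; each row shifts and turns the commanded pose from where the row before left it, along the tool's axes as they then stand; what a row does not reach is not made up. A row lasts 1/12 s, in which the tool goes at most 41.7 mm and 7.16 degrees, less where a joint would pass 70% of its speed; a pose out of reach is approached as far as the arm can. A call with a number of a shift or a turn outside -1 to 1 is refused whole. A call with a gripper value outside its range is refused whole. The fingers move at their own pace and stop on an object; "squeeze" is the grip in N (left out, the last holds). Time passes only in rows, so rows that do not move let the fingers close. It gives the time, the measured TCP pose, the force, the opening and the grip force at its end, in the units of the state.
- env.get_obs(): the state, without advancing time (a new reading comes with each control period).
- env.camera(name): name is "scene" or "top" or "wrist"; returns a dict with "frame" (400x640x3 uint8, red, green, blue), "fx", "fy", "cx", "cy" (pixels), "rvec" (rotation vector, rad) and "tvec" (3), from world to camera coordinates, as OpenCV has them. Camera axes: x right, y down, z forward; pixel columns grow to the right and rows downward; lengths in mm; the calibration is good to about 2 mm. A picture is of the moment at which its call begins. There is no depth.
- env.close_job(): hands the job in; it is judged then, once.
Trained networks look in the newest picture that a camera, given by its name, has taken for a name from the list of things; names that differ only in an ending like _2 or _b are one class to them, and where a whole thing is asked for, a point or a joint stands for the part that bears it (a point fixed in the world has none). Each returns a list of dicts, best first, with "conf" (0 to 1); they miss things now and then, are a little off and sometimes report something else, mostly with a low value. They report only what shows in the picture. A call takes as long as a camera call.
- env.regions_of(query, camera): "pixels" (400x640 bool, what is visible of it) and "location" ([column, row] in pixels, amid what is visible of it).
- env.place_of(query, camera): "location" ([column, row] in pixels: a listed point, or the origin of a listed thing).
The state is a dict: "time_s": time; "joint_positions": joint angles; "qvel": joint speeds; "tau": joint torques, N m; "tcp_pos": TCP position; "orientation": TCP orientation; "contact_force": force on the tool from outside, world axes, zero at the start; "torque": the same for the moment, N m; "opening": finger opening in mm; "finger_force": force on a finger pad.
Only numpy, scipy, OpenCV 4.12 (cv2) and the standard library are available. Lean on these libraries where they do the work, as an engineer would, in place of code of your own. Each camera call takes 0.05 s, during which the arm holds its last target. There are 200 camera calls.

## Working session

There is one attempt and no reset: what is moved stays moved. The work goes in short steps, Python scripts to look and compute and a tool call to move; the robot and the scene stay as the last step left them, time stands still between calls to the robot, and variables do not carry over. Pictures are saved under pics/ and viewed, at most 14 in all, crops included, and the job is handed in when it is done.

Besides the shell and the picture viewer there is one more tool, called after "Emit:" in YAML: its name, and indented under it one key for each argument. arm_command: Moves the arm, as the interface text tells. Its arguments: {"type":"object","properties":{"commands":{"type":"array","items":{"type":"array","items":{"type":"number","minimum":-1,"maximum":1}}},"squeeze":{"type":"number"}},"required":["commands"]}

```bash
mkdir -p pics; cat > h.py <<'E'
import numpy as np, cv2
from scipy.spatial.transform import Rotation as R
from workcell import env
def ray(c,px):
    Rm=cv2.Rodrigues(np.array(c["rvec"],float))[0]; t=np.array(c["tvec"],float).ravel()
    d=Rm.T@np.array([(px[0]-c["cx"])/c["fx"],(px[1]-c["cy"])/c["fy"],1.]); return -Rm.T@t,d
def onz(c,px,z=0.):
    o,d=ray(c,px); return o+d*(z-o[2])/d[2]
def tri(rs):
    A=0;b=0
    for o,d in rs:
        d=d/np.linalg.norm(d);P=np.eye(3)-np.outer(d,d);A=A+P;b=b+P@o
    return np.linalg.solve(A,b)
def proj(c,p): return cv2.projectPoints(np.array([p],float),np.array(c["rvec"],float),np.array(c["tvec"],float),np.array([[c["fx"],0,c["cx"]],[0,c["fy"],c["cy"]],[0,0,1]]),None)[0].ravel()
def save(c,n): cv2.imwrite("pics/"+n,cv2.cvtColor(c["frame"],cv2.COLOR_RGB2BGR))
E
python3 - <<'E'
from h import *
np.set_printoptions(precision=1,suppress=True)
o=env.get_obs();print(o["tcp_pos"],o["orientation"],o["time_s"])
C={}
for n in("top","scene"):
    C[n]=env.camera(n);save(C[n],n+"0.png")
for q in("tin","gap","rail_face","caddy","garlic","salt_shaker","spice_jar"):
    b={}
    for n in C:
        r=env.place_of(q,n)
        for k in r[:2]: print(q,n,np.array(k["location"]),round(k["conf"],2),onz(C[n],k["location"],12.5 if q=="rail_face" else 0))
        if r:b[n]=ray(C[n],r[0]["location"])
    if len(b)==2: print("   tri",tri(b.values()))
E
```

```text
[144.8 633.  237.8] [-0.4 -3.1  0. ] 0.0
tin top [362.4 245.2] 0.73 [553.8 138.2   0. ]
gap scene [298.9 218.7] 0.6 [569.7 256.2   0. ]
rail_face top [255.2 241.8] 0.64 [557.8 357.8  12.5]
rail_face scene [267.6 198.9] 0.63 [547.8 352.3  12.5]
rail_face scene [300.7 218.7] 0.45 [564.1 241.8  12.5]
   tri [556.4 360.6   4. ]
caddy scene [300.2 221.5] 0.65 [565.8 246.3   0. ]
garlic top [360.2 176.4] 0.61 [702.4 140.4   0. ]
garlic scene [369.1 220.5] 0.69 [692.5 146.1   0. ]
   tri [697.5 143.7   0.7]
salt_shaker top [271. 165.] 0.84 [727.1 333.    0. ]
salt_shaker scene [325.9 180.4] 0.73 [723.4 335.1   0. ]
   tri [725.2 334.    0.4]
spice_jar top [318.1 160. ] 0.94 [739.1 231.2   0. ]
spice_jar scene [354.1 196.3] 0.75 [731.9 236.    0. ]
   tri [735.  233.5   1.3]
```

View pics/top0.png

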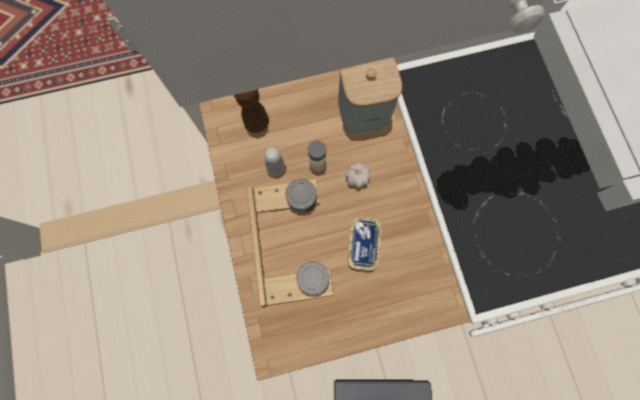

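View pics/scene0.png

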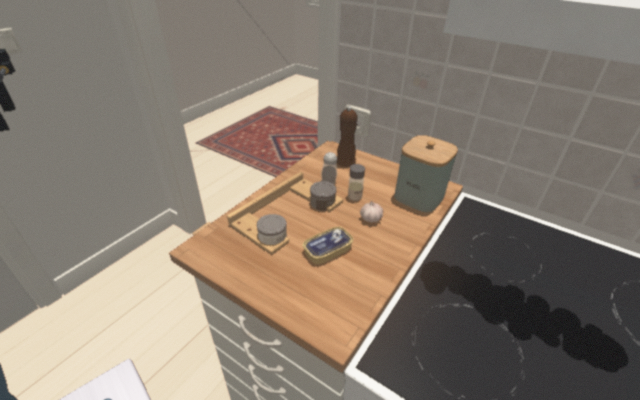

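The top view shows the tin at (364,244), with jar lids at about (301,196) and (313,278). The rail runs from (250,188) to (262,303), with the garlic at (358,176) and the shakers at (271,165) and (318,160). The lane runs roughly along world +y. Next I work out the caddy frame and the first move.

```bash
cat >> h.py <<'E'
def shift(target,n):  # rows in tool frame for straight move
    o=env.get_obs();Rt=R.from_rotvec(o["orientation"]); d=Rt.inv().apply(np.array(target)-o["tcp_pos"]); return d/n/300
E
python3 - <<'E'
from h import *
np.set_printoptions(precision=3,suppress=True)
c=env.camera("top")
a=onz(c,(301,196),46);b=onz(c,(313,278),46);print("jars",a,b,np.linalg.norm(a-b))
g=cv2.cvtColor(c["frame"],cv2.COLOR_RGB2GRAY)
cir=cv2.HoughCircles(g[160:310,270:345],cv2.HOUGH_GRADIENT_ALT,1,30,param1=150,param2=.6,minRadius=10,maxRadius=22)
print(cir)
for x,y,r in (cir[0] if cir is not None else []): print(onz(c,(x+270,y+160),46))
e=b-a; lane=np.array([e[1],-e[0]]); lane/=np.linalg.norm(lane)
print("lane az",np.arctan2(*lane[::-1]),"neg",-lane)
p,q=onz(c,(250,188),30),onz(c,(262,303),30);e=q-p;print("rail",p,q,np.arctan2(e[1],e[0]))
r=env.regions_of("tin","top")
m=r[0]["pixels"].astype(np.uint8);print(r[0]["conf"],m.sum())
k=max(cv2.findContours(m,0,1)[0],key=len)[:,0]
W=np.array([onz(c,x,25)[:2] for x in k],np.float32);print("tin",cv2.minAreaRect(W))
o=env.get_obs();Rt=R.from_rotvec(o["orientation"]);print(Rt.as_matrix())
print(shift([560,110,240],22))
E
```

```text
jars [646.078 264.316  46.   ] [483.333 238.342  46.   ] 164.80513654673769
[[[ 43.    119.     15.317]
  [ 31.     33.     15.724]]]
[481.438 238.321  46.   ]
[652.333 264.428  46.   ]
lane az 1.7290627781580108 neg [ 0.158 -0.988]
rail [666.773 370.614  30.   ] [436.295 336.669  30.   ] -2.995365350553696
0.95 1489
tin ((554.7692260742188, 135.80084228515625), (62.671295166015625, 104.21929168701172), 84.45467376708984)
[[-0.975  0.223  0.   ]
 [ 0.223  0.975  0.   ]
 [-0.     0.    -1.   ]]
[-0.079 -0.063 -0.   ]
```

Emit:
arm_command:
  commands:
    - [-0.08,-0.063,0,0,0,0,1]
    - [-0.08,-0.063,0,0,0,0,1]
    - [-0.08,-0.063,0,0,0,0,1]
    - [-0.08,-0.063,0,0,0,0,1]
    - [-0.08,-0.063,0,0,0,0,1]
    - [-0.08,-0.063,0,0,0,0,1]
    - [-0.08,-0.063,0,0,0,0,1]
    - [-0.08,-0.063,0,0,0,0,1]
    - [-0.08,-0.063,0,0,0,0,1]
    - [-0.08,-0.063,0,0,0,0,1]

```text
time_s: 1.73
tcp_pos: [337.5, 394.7, 238.9]
orientation: [0.352, 3.122, 0.001]
contact_force: [-0.1, -0.8, -0.2]
opening: 88.2
finger_force: 0.0
```

Emit:
arm_command:
  commands:
    - [-0.08,-0.063,0,0,0,0,1]
    - [-0.08,-0.063,0,0,0,0,1]
    - [-0.08,-0.063,0,0,0,0,1]
    - [-0.08,-0.063,0,0,0,0,1]
    - [-0.08,-0.063,0,0,0,0,1]
    - [-0.08,-0.063,0,0,0,0,1]
    - [-0.08,-0.063,0,0,0,0,1]
    - [-0.08,-0.063,0,0,0,0,1]
    - [-0.08,-0.063,0,0,0,0,1]
    - [-0.08,-0.063,0,0,0,0,1]

```text
time_s: 2.57
tcp_pos: [529.4, 157.0, 239.0]
orientation: [0.352, 3.121, 0.001]
contact_force: [0.2, 0.3, 0.2]
opening: 88.0
finger_force: 0.0
```

Emit:
arm_command:
  commands:
    - [0,0,0,0,0,0.15,0.5]
    - [0,0,0,0,0,0.15,0.5]
    - [0,0,0,0,0,0.15,0.5]
    - [0,0,0,0,0,0.15,0.5]
    - [0,0,0,0,0,0.15,0.5]
    - [0,0,0,0,0,0.15,0.5]
    - [0,0,0,0,0,0.15,0.5]
    - [0,0,0,0,0,0.15,0.5]
    - [0,0,0,0,0,0.15,0.5]
    - [0,0,0,0,0,0.15,0.5]

```text
time_s: 3.4
tcp_pos: [528.6, 158.3, 238.9]
orientation: [2.034, 2.394, 0.0]
contact_force: [-0.0, 0.6, -0.1]
opening: 44.2
finger_force: 0.0
```

```bash
cat > look.py <<'E'
from h import *
import sys
np.set_printoptions(precision=3,suppress=True)
o=env.get_obs();M=R.from_rotvec(o["orientation"]).as_matrix()
print("t",o["time_s"],"tcp",np.array(o["tcp_pos"]),"toolx",M[:2,0],"y",M[:2,1],"az_y",np.arctan2(M[1,1],M[0,1]),"open",o["opening"],"F",np.array(o["contact_force"]))
G=np.array([567.,251.]);L=1.722
if len(sys.argv)>3: G=np.array([float(sys.argv[3]),float(sys.argv[4])]);L=float(sys.argv[5])
ux=np.array([np.cos(L),np.sin(L)]);uy=np.array([-ux[1],ux[0]])
for n in sys.argv[1].split(","):
    c=env.camera(n); 
    if len(sys.argv)>2: save(c,n+sys.argv[2]+".png")
    for r in env.regions_of("tin",n)[:1]:
        m=r["pixels"].astype(np.uint8);k=max(cv2.findContours(m,0,1)[0],key=len)[:,0]
        W=np.array([onz(c,x,22)[:2] for x in k],np.float32);(p,s,a)=cv2.minAreaRect(W)
        if s[0]>s[1]: a+=90
        a=np.deg2rad(a);d=np.array(p)-G;da=(a-L+np.pi/2)%np.pi-np.pi/2
        print(n,"tin",r["conf"],m.sum(),np.array(p),np.array(s),"caddy xy",d@ux,d@uy,"ang",da)
        print("  place",[onz(c,q["location"])[:2] for q in env.place_of("tin",n)[:1]])
t=np.array(o["tcp_pos"])[:2]-G;print("tcp in caddy",t@ux,t@uy)
E
python3 look.py wrist,top 1
```

```text
t 3.4 tcp [528.586 158.262 238.855] toolx [-0.162  0.987] y [0.987 0.162] az_y 0.1622579091721143 open 44.22872340228458 F [-0.015  0.626 -0.069]
wrist tin 0.55 4537 [555.464 135.862] [ 64.114 105.163] caddy xy -112.08693349613301 28.747703101356663 ang -0.2679537259169782
  place [array([555.515, 136.829])]
tcp in caddy -85.89358123588788 51.94429433952923
```

View pics/wrist1.png

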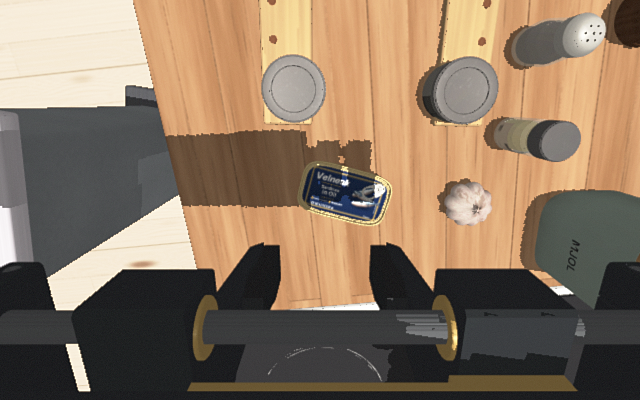

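```bash
python3 - <<'E'
from h import *
np.set_printoptions(precision=2,suppress=True)
c=env.camera("wrist")
o,d=ray(c,(320,200));print("cam",o,d)
for q in("gap","rail_face","caddy"):
    for r in env.place_of(q,"wrist")[:2]: print(q,np.array(r["location"]),r["conf"],onz(c,r["location"],0))
g=cv2.cvtColor(c["frame"],cv2.COLOR_RGB2GRAY)
cir=cv2.HoughCircles(g,cv2.HOUGH_GRADIENT_ALT,1,60,param1=200,param2=.6,minRadius=25,maxRadius=120)
for x,y,r in (cir[0][:6] if cir is not None else []):
    p=onz(c,(x,y),46);print((x,y,r),p,"rad mm",np.linalg.norm(onz(c,(x+r,y),46)-p))
E
```

```text
cam [516.43 232.68 383.61] [ 0.04 -0.29 -0.96]
(np.float32(293.0), np.float32(85.0), np.float32(32.599567)) [483.57 242.26  46.  ] rad mm 31.71433319904911
(np.float32(465.0), np.float32(95.0), np.float32(30.370762)) [651.16 262.07  46.  ] rad mm 29.798721266949098
(np.float32(465.0), np.float32(95.0), np.float32(38.41139)) [651.16 262.07  46.  ] rad mm 37.68791003723994
```

The wrist view shows the tin at (345,193), the jar lids at (293,88) and (463,90), and the garlic at (467,202). The tin is about 29 mm left of the lane and rotated by -0.26 rad. I'll push its near end sideways with the jaws shut.

Emit:
arm_command:
  commands:
    - [-0.027,-0.071,0,0,0,0.02,0]
    - [-0.027,-0.071,0,0,0,0,0]
    - [-0.027,-0.071,0,0,0,0,0]
    - [0,0,0.09,0,0,0,0]
    - [0,0,0.11,0,0,0,0]
    - [0,0,0.11,0,0,0,0]
    - [0,0,0.11,0,0,0,0]
    - [0,0,0.11,0,0,0,0]
    - [0,0,0.09,0,0,0,0]
    - [0,0,0.05,0,0,0,0]

```text
time_s: 4.68
tcp_pos: [467.7, 123.7, 35.0]
orientation: [-2.044, -2.384, 0.005]
contact_force: [-0.1, 0.1, 1.1]
opening: 0.5
finger_force: 0.0
```

Emit:
arm_command:
  commands:
    - [0,0,0.05,0,0,0,0]
    - [0,0,0.04,0,0,0,0]
    - [0,0,0,0,0,0,0]

```text
time_s: 4.93
tcp_pos: [468.1, 123.8, 9.0]
orientation: [-2.044, -2.383, 0.004]
contact_force: [0.2, -0.3, -0.3]
opening: 0.6
finger_force: 0.0
```

```bash
python3 look.py wrist 2 567 252 1.717
```

```text
t 4.9333 tcp [468.146 123.79    8.979] toolx [-0.152  0.988] y [0.988 0.152] az_y 0.15271082095766236 open 0.5558817312946245 F [ 0.182 -0.349 -0.319]
wrist tin 0.6 19430 [552.342 142.387] [ 52.306 104.825] caddy xy -106.30805011481188 30.469921811656064 ang -0.2498162191015627
  place [array([554.576, 136.523])]
tcp in caddy -112.44081729878957 116.47713494487645
```

Emit:
arm_command:
  commands:
    - [0,0.02,0,0,0,0,0]
    - [0,0.015,0,0,0,0,0]
    - [0,0.015,0,0,0,0,0]
    - [0,0.015,0,0,0,0,0]
    - [0,0.015,0,0,0,0,0]
    - [0,0.015,0,0,0,0,0]
    - [0,0.015,0,0,0,0,0]
    - [0,0.015,0,0,0,0,0]
    - [0,0.01,0,0,0,0,0]
    - [0,0,0,0,0,0,0]

```text
time_s: 5.92
tcp_pos: [510.5, 130.5, 10.8]
orientation: [2.045, 2.383, 0.002]
contact_force: [-0.7, -0.8, 0.5]
opening: 0.6
finger_force: 0.3
```

```bash
python3 look.py wrist,top 3 567 252 1.717
```

```text
t 5.9167 tcp [510.452 130.464  10.788] toolx [-0.152  0.988] y [0.988 0.152] az_y 0.15223181445491565 open 0.6232949162982567 F [-0.748 -0.765  0.528]
wrist tin 0.83 20430 [578.232 149.174] [ 53.069 107.061] caddy xy -103.36514389178843 3.8675441297810793 ang -0.18826843578095964
  place [array([578.774, 143.165])]
top tin 0.48 223 [560.217 165.078] [16.128 58.958] caddy xy -85.00660785663038 19.37326876859825 ang -0.15367863375273783
  place [array([579.913, 139.009])]
tcp in caddy -112.00111163081061 73.65030781434504
```

View pics/wrist3.png

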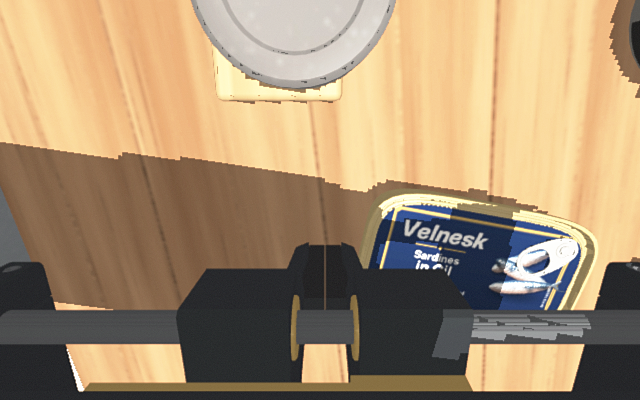

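The wrist picture shows the tin right of the fingers, with its middle at about (480,265). It is now at caddy y of about 3 mm, angle -0.19. I'll nudge it a little more, then go round behind it and open the jaws for a two-finger push.

Emit:
arm_command:
  commands:
    - [0,0.01,0,0,0,0,0]
    - [0,0,0,0,0,0,0]
    - [0,-0.05,0,0,0,0.008,0]
    - [-0.1,0,0,0,0,0,0.2]
    - [-0.11,0,0,0,0,0,0.5]
    - [0,0.095,0,0,0,0,0.5]
    - [0,0.095,0,0,0,0,0.5]
    - [0,0.095,0,0,0,0,0.5]
    - [0,0,0,0,0,0,0.5]

```text
time_s: 6.97
tcp_pos: [597.4, 79.5, 11.7]
orientation: [2.05, 2.374, 0.009]
contact_force: [-0.7, 0.5, 0.9]
opening: 37.9
finger_force: 0.0
```

```bash
python3 look.py wrist,top 4 567 252 1.717
```

```text
t 6.9667 tcp [597.436  79.541  11.735] toolx [-0.146  0.989] y [0.989 0.146] az_y 0.14646224474931432 open 37.852889124355485 F [-0.718  0.501  0.855]
wrist tin 0.73 40412 [579.696 143.637] [ 63.785 105.881] caddy xy -109.05652645737143 3.2265271925844483 ang -0.17749501706520743
  place [array([579.887, 144.351])]
top tin 0.56 1548 [579.373 142.548] [ 64.96  104.999] caddy xy -110.08681297489728 3.703982266406693 ang -0.1531143099177501
  place [array([585.345, 148.71 ])]
tcp in caddy -175.05317507045382 -4.986494720430293
```

View pics/wrist4.png

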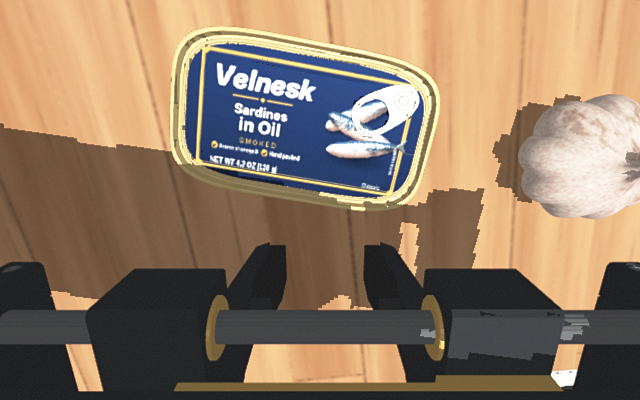

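The tin sits at (305,118) in the wrist picture, slightly rotated, with both fingers behind it and the garlic clear at (590,155). Next comes a slow push to square it.

Emit:
arm_command:
  commands:
    - [0,-0.02,0.008,0,0,0,0.6]
    - [0.015,0,0,0,0,0,0.6]
    - [0.015,0,0,0,0,0,0.6]
    - [0.015,0,0,0,0,0,0.6]
    - [0.015,0,0,0,0,0,0.6]
    - [0.015,0,0,0,0,0,0.6]
    - [0.015,0,0,0,0,0,0.6]
    - [0.015,0,0,0,0,0,0.6]
    - [0.015,0,0,0,0,0,0.6]
    - [0.015,0,0,0,0,0,0.6]

```text
time_s: 8.1
tcp_pos: [579.4, 118.1, 8.4]
orientation: [2.053, 2.377, -0.0]
contact_force: [0.5, -1.8, 0.8]
opening: 53.4
finger_force: 0.6
```

```bash
python3 look.py wrist,top 5 567 252 1.717; python3 - <<'E'
from h import *
c=env.camera("wrist");g=cv2.cvtColor(c["frame"],cv2.COLOR_RGB2GRAY)
cir=cv2.HoughCircles(g,cv2.HOUGH_GRADIENT_ALT,1,60,param1=200,param2=.5,minRadius=50,maxRadius=150)
for x,y,r in (cir[0][:6] if cir is not None else []):
    p=onz(c,(x,y),46);print((x,y,r),p,np.linalg.norm(onz(c,(x+r,y),46)-p))
E
```

```text
t 8.1 tcp [579.388 118.053   8.382] toolx [-0.145  0.989] y [0.989 0.145] az_y 0.14593215933544887 open 53.41813003501377 F [ 0.501 -1.791  0.773]
wrist tin 0.69 35233 [572.575 157.486] [105.492  62.869] caddy xy -94.31760605001884 8.253980923303907 ang 0.000714368729566095
  place []
top tin 0.73 1179 [571.183 162.638] [104.587  53.332] caddy xy -89.01755577349135 8.880256960790609 ang -0.008537952240073476
  place [array([569.942, 158.878])]
tcp in caddy -134.32297252761649 7.257810955455744
(np.float32(386.0), np.float32(194.0), np.float32(59.664494)) [594.14385863 165.56846075  46.        ] 20.283559503999424
```

View pics/wrist5.png

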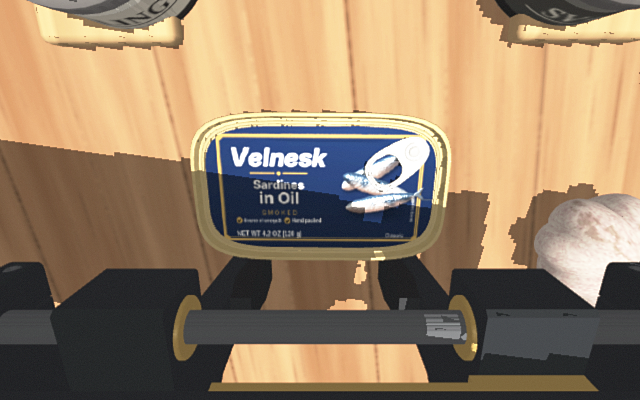

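The tin now lies straight at (318,187), but left of the middle between the boards, whose inner ends show at (183,40) and (510,40). I'll check the offset against those corners.

```bash
python3 - <<'E'
from h import *
np.set_printoptions(precision=1,suppress=True)
c=env.camera("wrist")
im=cv2.cvtColor(c["frame"],cv2.COLOR_RGB2BGR)
cv2.imwrite("pics/crop.png",cv2.resize(im[0:60],None,fx=1.25,fy=4))
L=1.717;ux=np.array([np.cos(L),np.sin(L)]);uy=np.array([-ux[1],ux[0]])
a=onz(c,(183,42),12)[:2];b=onz(c,(510,38),12)[:2]
print(a,b,np.linalg.norm(a-b)); m=(a+b)/2;print("mid",m,"caddy origin est",m+36*ux, "az",np.arctan2(*(b-a)[::-1]))
for z in(22,25):print("tin dy vs mid",(onz(c,(319,187),z)[:2]-m)@uy,"dx",(onz(c,(319,187),z)[:2]-m)@ux)
E
```

```text
[510.9 206.1] [637.4 226.3] 128.08317029144337
mid [574.1 216.2] caddy origin est [568.9 251.8] az 0.15773893473215192
tin dy vs mid 10.755964909445186 dx -56.84223779716994
tin dy vs mid 10.702764731907363 dx -56.06608597441728
```

View pics/crop.png

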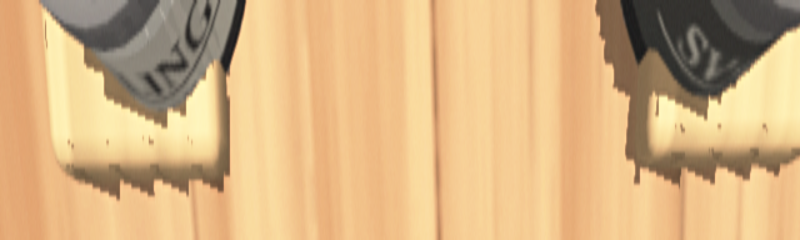

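The boards' inner edges are at columns 178 and 520, so the tin is about 11 mm off to +y. I'll back off and push the near end again by that amount.

Emit:
arm_command:
  commands:
    - [-0.05,0,0,0,0,0,0.3]
    - [0,-0.09,0,0,0,0,0]
    - [0,-0.09,0,0,0,0,0]
    - [0,-0.09,0,0,0,0,0]
    - [0.09,0,0,0,0,0,0]
    - [0.09,0,0,0,0,0,0]
    - [0,0,0,0,0,0,0]
    - [0,0,0,0,0,0,0]

```text
time_s: 9.17
tcp_pos: [493.4, 146.3, 8.4]
orientation: [-2.05, -2.38, -0.001]
contact_force: [-0.3, -0.7, 0.0]
opening: 1.7
finger_force: 0.0
```

```bash
python3 look.py wrist,top 6 569.5 252 1.717
```

```text
t 9.1667 tcp [493.37  146.31    8.375] toolx [-0.149  0.989] y [0.989 0.149] az_y 0.1490707031640644 open 1.7302570093031395 F [-0.292 -0.67   0.028]
wrist tin 0.78 20553 [570.924 166.868] [106.565  52.482] caddy xy -84.43136428835449 10.99327431998154 ang -0.029710091228581703
  place [array([571.276, 160.087])]
top tin 0.78 380 [586.773 176.368] [47.39  97.402] caddy xy -77.34146977040793 -6.070223048871271 ang -0.6542710264841147
  place [array([569.972, 153.07 ])]
tcp in caddy -93.47134321068539 90.71493502135361
```

Emit:
arm_command:
  commands:
    - [0,0.015,0,0,0,0,0]
    - [0,0.015,0,0,0,0,0]
    - [0,0.01,0,0,0,0,0]
    - [0,0.01,0,0,0,0,0]
    - [0,0.01,0,0,0,0,0]
    - [0,0.01,0,0,0,0,0]
    - [0,0.01,0,0,0,0,0]
    - [0,0,0,0,0,0,0]

```text
time_s: 10.13
tcp_pos: [518.2, 148.2, 8.4]
orientation: [2.053, 2.377, 0.001]
contact_force: [-0.9, 0.0, -0.3]
opening: 0.6
finger_force: 0.4
```

```bash
python3 look.py wrist 7 569.5 252 1.717
```

```text
t 10.1333 tcp [518.152 148.22    8.351] toolx [-0.145  0.989] y [0.989 0.145] az_y 0.1459555238750631 open 0.5845484291910765 F [-0.898  0.049 -0.313]
wrist tin 0.62 21492 [582.599 167.529] [106.666  54.987] caddy xy -85.47824563904926 -0.6532710458302736 ang -2.3010642006271453e-05
  place [array([583.063, 161.164])]
tcp in caddy -95.19210206285271 65.9190033345435
```

Emit:
arm_command:
  commands:
    - [0,-0.05,0,0,0,0,0]
    - [-0.1,0,0,0,0,0,0]
    - [-0.1,0,0,0,0,0,0.2]
    - [0,0.09,0,0,0,0,0.6]
    - [0,0.09,0,0,0,0,0.6]
    - [0,0.09,0,0,0,0,0.6]
    - [0,0,0,0,0,0,0.6]
    - [0,0,0,0,0,0,0.6]
    - [0,0,0,0,0,0,0.6]

```text
time_s: 11.03
tcp_pos: [590.4, 98.2, 8.0]
orientation: [-2.053, -2.377, 0.001]
contact_force: [-1.0, -0.4, -0.4]
opening: 44.9
finger_force: 0.0
```

```bash
python3 look.py wrist,top 8 569.5 252 1.717
```

```text
t 11.0333 tcp [590.428  98.17    7.98 ] toolx [-0.145  0.989] y [0.989 0.145] az_y 0.14599663181431688 open 44.85777262693926 F [-1.012 -0.429 -0.396]
wrist tin 0.85 41702 [582.947 161.207] [105.755  63.318] caddy xy -91.7834580080197 -0.076144487384415 ang 0.009653352152201311
  place [array([583.6  , 161.959])]
top tin 0.72 1502 [582.568 160.905] [105.144  64.242] caddy xy -92.02742310776566 0.3424025753947832 ang -0.0010160701229833258
  place [array([587.16 , 165.357])]
tcp in caddy -155.23814100374528 1.7057467242625723
```

View pics/wrist8.png

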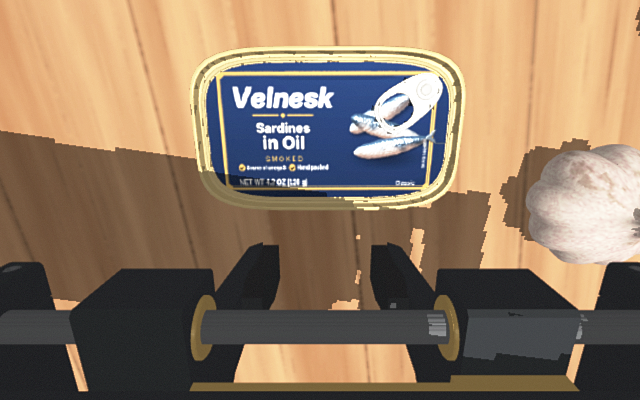

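The tin is straight at (328,127), centred on the lane, with both fingers behind it. I push it up to the mouth and look again.

Emit:
arm_command:
  commands:
    - [0.02,0,0,0,0,0,0.6]
    - [0.02,0,0,0,0,0,0.6]
    - [0.02,0,0,0,0,0,0.6]
    - [0.02,0,0,0,0,0,0.6]
    - [0.02,0,0,0,0,0,0.6]
    - [0.02,0,0,0,0,0,0.6]
    - [0.02,0,0,0,0,0,0.6]
    - [0.02,0,0,0,0,0,0.6]
    - [0.02,0,0,0,0,0,0.6]
    - [0,0,0,0,0,0,0.6]

```text
time_s: 12.17
tcp_pos: [583.2, 153.8, 8.3]
orientation: [-2.051, -2.379, -0.001]
contact_force: [0.7, 1.0, 0.1]
opening: 52.7
finger_force: 0.0
```

```bash
python3 look.py wrist,top 9 569.5 252 1.717
```

```text
t 12.1667 tcp [583.165 153.782   8.268] toolx [-0.147  0.989] y [0.989 0.147] az_y 0.147746476397989 open 52.67625445015969 F [0.739 0.952 0.142]
wrist tin 0.97 35736 [577.984 193.827] [106.066  63.574] caddy xy -58.78845924803094 0.08123648530974771 ang 0.0026355065609220407
  place [array([577.041, 194.519])]
top tin 0.77 1113 [577.473 198.945] [105.622  50.864] caddy xy -53.6501526930586 -0.15878160205265304 ang 0.0007993069235829875
  place [array([578.767, 197.872])]
tcp in caddy -99.16090968537499 0.7894777974130056
```

View pics/wrist9.png

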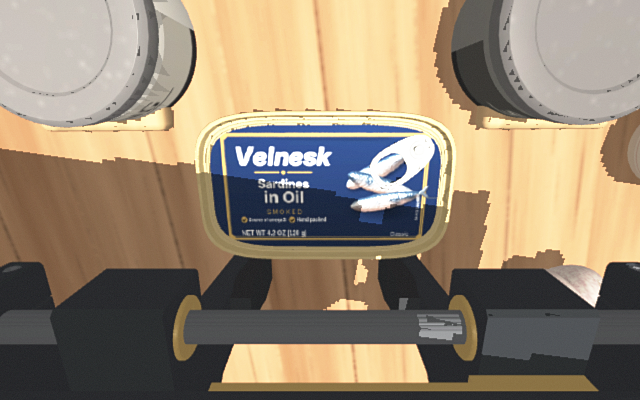

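The tin at (325,187) is centred between the jar edges, at columns 195 and 452. I continue slowly into the gap.

Emit:
arm_command:
  commands:
    - [0.015,0,0,0,0,0,0.6]
    - [0.015,0,0,0,0,0,0.6]
    - [0.015,0,0,0,0,0,0.6]
    - [0.015,0,0,0,0,0,0.6]
    - [0.015,0,0,0,0,0,0.6]
    - [0.015,0,0,0,0,0,0.6]
    - [0.015,0,0,0,0,0,0.6]
    - [0.015,0,0,0,0,0,0.6]
    - [0.015,0,0,0,0,0,0.6]

```text
time_s: 13.22
tcp_pos: [577.5, 192.3, 8.3]
orientation: [2.053, 2.378, -0.0]
contact_force: [-0.0, -1.1, 0.3]
opening: 52.8
finger_force: 0.7
```

```bash
python3 look.py wrist,top 10 569.5 252 1.717
```

```text
t 13.2167 tcp [577.478 192.269   8.309] toolx [-0.146  0.989] y [0.989 0.146] az_y 0.1460457187636422 open 52.82637152357096 F [-0.029 -1.138  0.332]
wrist tin 0.92 35814 [572.676 232.1  ] [106.009  64.096] caddy xy -20.150765717338118 -0.2433565200243531 ang 0.0008370072977643694
  place [array([572.362, 231.186])]
tcp in caddy -60.25587646408206 0.8088664232627741
```

View pics/wrist10.png

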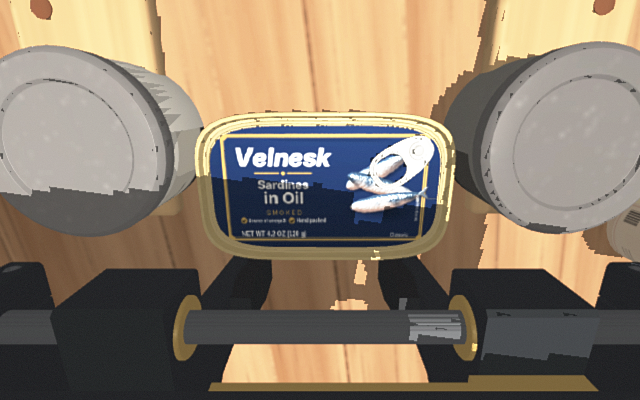

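The tin at (325,187) is between the jars and free of force. I push on towards the rail.

Emit:
arm_command:
  commands:
    - [0.02,0,0,0,0,0,0.6]
    - [0.02,0,0,0,0,0,0.6]
    - [0.02,0,0,0,0,0,0.6]
    - [0.02,0,0,0,0,0,0.6]
    - [0.03,0,0,0,0,0,0.6]
    - [0.03,0,0,0,0,0,0.6]
    - [0.03,0,0,0,0,0,0.6]
    - [0.03,0,0,0,0,0,0.6]
    - [0.03,0,0,0,0,0,0.6]
    - [0.02,0,0,0,0,0,0.6]

```text
time_s: 14.3
tcp_pos: [566.3, 267.8, 8.3]
orientation: [-2.052, -2.378, -0.001]
contact_force: [1.0, -1.7, 1.2]
opening: 53.1
finger_force: 0.6
```

```bash
python3 look.py wrist 11 569.5 252 1.717
```

```text
t 14.3 tcp [566.262 267.813   8.29 ] toolx [-0.147  0.989] y [0.989 0.147] az_y 0.14716686491630326 open 53.126936710023315 F [ 0.973 -1.709  1.176]
wrist tin 0.59 35588 [561.432 307.41 ] [105.989  63.622] caddy xy 55.99469759543346 -0.09009790708682643 ang 0.010323037297815363
  place [array([562.135, 307.722])]
tcp in caddy 16.115798718079336 0.8995042072911247
```

Emit:
arm_command:
  commands:
    - [0.01,0,0,0,0,0,0.6]
    - [0.01,0,0,0,0,0,0.6]
    - [0.008,0,0,0,0,0,0.6]
    - [0.005,0,0,0,0,0,0.6]
    - [0,0,0,0,0,0,0.6]

```text
time_s: 14.87
tcp_pos: [565.2, 276.0, 8.3]
orientation: [-2.053, -2.378, -0.0]
contact_force: [0.6, -1.3, 0.8]
opening: 52.8
finger_force: 0.2
```

Emit:
arm_command:
  commands:
    - [0.005,0,0,0,0,0,0.6]
    - [0,0,0,0,0,0,0.6]

```text
time_s: 15.03
tcp_pos: [565.0, 277.4, 8.3]
orientation: [2.054, 2.377, 0.0]
contact_force: [0.4, 0.7, 0.4]
opening: 52.8
finger_force: 0.4
```

```bash
python3 look.py wrist 12 569.5 252 1.717
```

```text
t 15.0333 tcp [565.045 277.373   8.339] toolx [-0.145  0.989] y [0.989 0.145] az_y 0.14593025730284853 open 52.76204059252217 F [0.434 0.728 0.381]
wrist tin 0.81 35489 [559.809 317.23 ] [105.62   63.229] caddy xy 65.94544563474743 0.08448165028540668 ang 0.0007614733913470229
  place [array([560.051, 316.39 ])]
tcp in caddy 25.75143371075601 0.7109234827030679
```

View pics/wrist12.png

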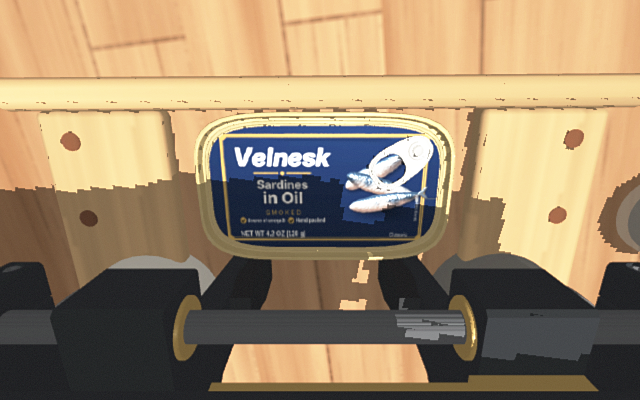

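The tin at (325,187) lies straight, and its leading side is a few millimetres from the rail, whose face is at row 108. I nudge it until contact.

Emit:
arm_command:
  commands:
    - [0.006,0,0,0,0,0,0.6]
    - [0.004,0,0,0,0,0,0.6]
    - [0,0,0,0,0,0,0.6]
    - [0,0,0,0,0,0,0.6]

```text
time_s: 15.52
tcp_pos: [564.8, 279.7, 8.3]
orientation: [2.053, 2.377, -0.0]
contact_force: [1.2, -2.6, 0.3]
opening: 52.8
finger_force: 1.4
```

Emit:
arm_command:
  commands:
    - [0.006,0,0,0,0,0,0.6]
    - [0,0,0,0,0,0,0.6]
    - [0,0,0,0,0,0,0.6]

```text
time_s: 15.77
tcp_pos: [564.8, 280.0, 8.3]
orientation: [2.054, 2.375, -0.003]
contact_force: [0.7, -6.1, 1.9]
opening: 52.9
finger_force: 3.0
```

```bash
python3 look.py wrist 13 569.5 252 1.717
```

```text
t 15.7667 tcp [564.771 279.978   8.289] toolx [-0.144  0.99 ] y [0.99  0.144] az_y 0.14489482308922394 open 52.859910757644684 F [ 0.737 -6.067  1.891]
wrist tin 0.89 35118 [559.505 318.536] [106.216  62.602] caddy xy 67.28265472906816 0.19554493216818356 ang 0.006362467348433487
  place [array([559.275, 320.46 ])]
tcp in caddy 28.36865621167502 0.6026516246057491
```

The force has risen to 6 N, so the tin is against the rail. I withdraw and lift.

Emit:
arm_command:
  commands:
    - [-0.02,0,0,0,0,0,0.6]
    - [-0.04,0,0,0,0,0,0.6]
    - [0,0,0,0,0,0,0.6]
    - [0,0,-0.08,0,0,0,0.6]
    - [0,0,-0.1,0,0,0,0.6]
    - [0,0,-0.1,0,0,0,0.6]
    - [0,0,-0.1,0,0,0,0.6]
    - [0,0,-0.1,0,0,0,0.6]
    - [0,0,0,0,0,0,0.6]
    - [0,0,0,0,0,0,0.6]

```text
time_s: 16.75
tcp_pos: [568.0, 265.0, 154.2]
orientation: [2.053, 2.377, 0.006]
contact_force: [-0.0, 0.1, -0.6]
opening: 52.9
finger_force: 0.0
```

```bash
python3 look.py wrist,scene 14 569.5 252 1.717
```

```text
t 16.75 tcp [567.969 264.992 154.2  ] toolx [-0.145  0.989] y [0.989 0.145] az_y 0.145972699138512 open 52.86368384472267 F [-0.041  0.136 -0.636]
wrist tin 0.76 9087 [559.644 318.615] [104.933  61.579] caddy xy 67.33973495619288 0.04586185599880299 ang 0.0009035696802595083
  place [array([560.398, 320.014])]
scene tin 0.98 846 [555.928 314.362] [118.489  82.852] caddy xy 63.6738671213452 4.341938034569056 ang -0.09743383250205206
  place [array([564.761, 314.307])]
tcp in caddy 13.076147992499266 -0.37772368815460194
```

View pics/wrist14.png

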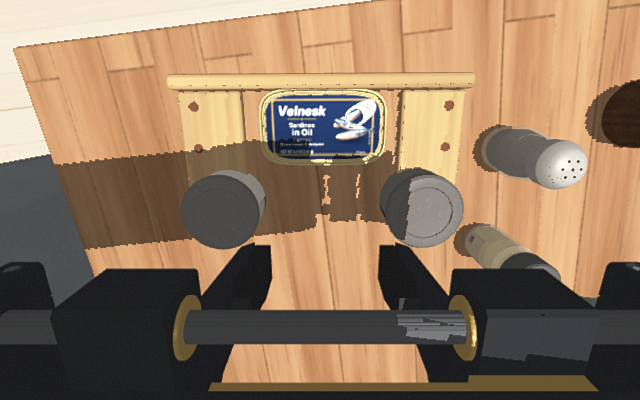

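The tin at (322,126) lies straight against the rail and centred in the bay. The bystanders are upright and the gripper is clear.

```bash
python3 -c "
from workcell import env
print(env.close_job())"
```

```text
the job is handed in; nothing more can be done
None
```

I pushed the tin through the gap until it rested straight against the rail, about 67 mm past the gap and within 1 mm of the lane's centre line, lifted the gripper clear and handed the job in at about 17 s; no verdict was returned.

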